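# Wind the packing-lane guide in on a carton

### The job

Set the packing lane to the blue carton: pick up the loose hand crank, push it fully home on the square shaft of the blue gear housing (feel for the angle at which the square goes in), and wind it clockwise until the sprung side guide has pushed the carton square and snug against the fixed fence, without crushing it. Do not touch the carton with the robot, leave the other things on the bench where they are, and at the end let go of the crank and leave it on the shaft.

Things in the scene. Friction and masses are not known exactly. Their poses are not given: they have to be found in the camera images.
- crank_hub (a point): Loose steel hand crank, 0.28 to 0.4 kg, lying flat on the bench, socket down; this point is the centre of its square hub (28 x 28 mm, 42 mm tall), 21 mm above its underside. z is the hub's axis; x points along the arm to the grip. The arm is a flat bar, 18 mm wide, 12 mm thick, flush with the hub's underside; the hub's other three sides are free.
- crank_socket (a point): Centre of the mouth of the crank's socket, in the hub's underside: a blind square hole, 15.6 mm wide and 27 mm deep, its sides parallel to the hub's.
- crank_grip (a point): Centre of the crank's upright black grip, a smooth sleeve 23 mm in diameter and 62 mm tall that turns freely on its pin, 65 mm from the hub's axis along the crank's x. This point is 46 mm above the crank's underside, the grip's top 77 mm above it.
- shaft_top (a point): Centre of the top of the upright square shaft (14 mm wide, 24 mm tall, the last 3 mm tapered) on the blue gear housing, which is 60 x 60 mm and bolted down. These axes are the lane's: x across it to the fence, y along it, z up. They do NOT show how the square is turned; that may be any angle, to be found by touch or seen from above.
- shaft_seat (a point): Centre of the shaft's round shoulder, 24 mm below its top. The crank is fully home when its underside rests here; over a square that is not aligned it stands up to 24 mm higher. Nothing in the lane stands higher than 8 mm above this point. Turning the shaft takes 0.15 N m; clockwise from above moves the guide to the fence by 24 mm a turn. It stays where it is left.
- side_guide: Moving side guide, an aluminium rail 360 mm long and 44 mm high on the gear housing's side of the lane, on a carriage that only the shaft moves. Its origin is the middle of its working face; its x axis points to the fence. It is sprung: once the carton is snug it gives back after 12 N, by 1 mm for every further 12 N, while the crank takes 0.004 N m more for each newton.
- fence_face (a point): Middle of the working face of the fixed fence, an aluminium rail 400 mm long and 44 mm high on the side away from the gear housing. Its axes are the lane's (x points out of the lane, through the fence). The lane's clear width is the distance along x from the side guide's origin to here: 171 to 195 mm at the start, 112 mm when the carton is snug.
- carton: Blue carton of parts, 112 mm wide (its x), 170 mm long (its y), 62 mm high, 0.6 to 1.1 kg; origin at the centre of its underside. It lies on the rollers between guide and fence, a little askew at the start, touching neither; the guide pushes it over.
- filter: Bystander: white spin-on filter with a blue band, 78 mm in diameter, 118 mm tall, upright; origin at the centre of its underside.
- kraft_box: Bystander: brown cardboard box, 100 x 75 x 58 mm; origin at the centre of its underside.
- tape_stand: Bystander: black tape dispenser with a roll of brown tape, 62 x 160 x 96 mm; origin at the centre of its underside.

How it is judged:
On the way, in this order (a step that is already met when the one before it is completed fails the run):
1. the crank is fully home on the square shaft (horizontal distance between crank_hub and shaft_top below 0.004 m and z of crank_hub in the frame of shaft_top below 0 m and angle between crank_hub's own z axis and vertical below 0.12 rad), for 0.2 s.
2. with the crank on the shaft, the guide has been wound in to a lane width under 145 mm (x of side_guide in the frame of fence_face above -0.145 m and horizontal distance between crank_hub and shaft_top below 0.006 m and z of crank_hub in the frame of shaft_top below 0.008 m).
At the end, for the whole second after the job is handed in: The crank is fully home on the shaft (within 3 mm in height, 4 mm sideways), the lane is at most 115 mm wide (3 mm play), the carton is flat on the rollers, square (0.03 rad) and within 3 mm of the fence, the guide presses on it with under 60 N, all at rest (horizontal distance between crank_hub and shaft_top below 0.004 m and z of crank_hub in the frame of shaft_top below 0 m and x of side_guide in the frame of fence_face above -0.115 m and x of carton in the frame of fence_face above -0.059 m and angle between the x axis of carton and the x axis of fence_face, either way round below 0.03 rad and angle between carton's own z axis and vertical below 0.05 rad and contact force between side_guide and carton below 60 N and linear speed of each of side_guide, carton below 0.005 m/s); the robot touches nothing.
It fails at once if the guide squeezes the carton with over 120 N (contact force between side_guide and carton above 120 N).
It fails at once if the robot touches the carton (contact force between any of the fingers, the arm and carton above 1 N).
It fails at once if the filter, the brown box or the tape dispenser is moved by over 20 mm, or the filter is tipped (distance of any of filter, kraft_box, tape_stand from where it was at the start of the episode above 0.02 m or angle between filter's own z axis and vertical above 0.3 rad).
It also fails if it takes over 72 s, if anything falls off the work surface, if the arm or the gripper's body presses on something with over 40 N, if the wrist force passes 120 N, or if a joint passes its speed limit or range.

### The arm

A 7-joint arm with a two-finger parallel gripper is mounted at the origin on the work surface. World frame = base frame: x ahead of the robot, y to its left, z up, the work surface at z = 0. Lengths are in m, angles in rad, forces in N, time in s.
With the tool pointing down it reaches from about 0.4 to 0.9 m from the base axis. Payload 5.5 kg.
Tool frame: the origin (TCP) lies midway between the tips of the shut fingers; the grasp point (between the pads) lies 19 mm behind it (manip.grip_depth is the distance from the TCP to the grasp point, in m); z points along the fingers, x is the direction in which the jaws open and shut, and the axes are right-handed (so a half turn about z gives the same grasp; the last joint's range is limited). The gripper opens to 92 mm and grips with 3 to 60 N. Pads are 19 mm wide; open, the fingers measure 130 mm over their backs; the gripper's body (75 mm by 190 mm) begins 47 mm behind the grasp point.
Start: joints at [1.38, 0.501, -0.427, 1.55, 0.221, 1.138, -0.21], TCP at [0.285, -0.584, 0.191] pointing down, gripper open.
Joint ranges: [-2.88, 2.88], [-0.31, 2.03], [-1.54, 1.56], [0.2, 2.42], [-1.41, 4.55], [0.19, 2.02], [-2.57, 2.57]. Speed limits (rad/s): [2.57, 2.57, 3.14, 3.14, 3.14, 3.14, 3.14].

### API

Orientations are given as a unit quaternion [x, y, z, w].
In Python, from bench import manip, effector, viewer gives the robot as it stands. Calls block until the motion is done:
- manip.move_pose(position, orientation): joint-space move of the TCP to a pose.
- manip.servo_line(position, ori=None, vel=0.15): straight line of the TCP; ori=None keeps the orientation; vel is the mean speed in m/s.
- manip.movej(angles): joint-space move.
- effector.open_jaws() and effector.close(f_grip=None): open the fingers fully, or close them until they stop; f_grip is the grip in N (None keeps the last).
- manip.sleep(seconds).
- manip.solve_ik(position, orientation): joint angles nearest the present ones, or None.
- viewer.get_image(name): name is "scene" or "top"; returns the picture (400x640x3 uint8, red, green, blue); there is no depth.
- viewer.get_calibration(name): a dict with "vfov" (degrees; the focal length in pixels is half the picture's height over the tangent of half this angle, whatever the lens; pixels are square), "cx", "cy" (the principal point, pixels), "dist_coeffs" ([k1, k2, p1, p2, k3] as OpenCV has them; the pictures are not rectified), "eye" and "attitude" of the camera in the world. Camera axes: x right, y down, z forward; pixel columns grow to the right and rows downward; lengths in m; the calibration is good to about 2 mm. A picture is of the moment at which its call begins. get_calibration takes no time and is no camera call.
A pose or a line that the arm cannot do raises manip.PlanningError and nothing moves.
- manip.hand_in(): hands the job in, once; it reports no verdict.
Readings, each from a call of its own:
- manip.current_clock(): time.
- manip.current_q(): joint angles.
- manip.current_joint_velocities(): joint speeds.
- manip.current_tau(): joint torques, N m.
- manip.current_tool_pos(): TCP position.
- manip.current_tcp_rot(): TCP orientation.
- manip.current_force(): force on the tool from outside, world axes, zero at the start.
- manip.current_wrist_torque(): the same for the moment, N m.
- manip.current_finger_gap(): finger opening in m.
Only numpy, scipy, OpenCV 4.12 (cv2) and the standard library are available. Lean on these libraries where they do the work, as an engineer would, in place of code of your own. Each camera call takes 0.05 s, during which the arm holds its last target.

## Working session

There is one attempt and no reset: what is moved stays moved. The work goes in short steps, each a Python script; the robot and the scene stay as the last script left them, time stands still between calls to the robot, and variables do not carry over. Pictures are saved under pics/ and viewed, and the job is handed in when it is done.

```bash
ls; mkdir -p pics; python3 - <<'E'
from bench import manip, effector, viewer
import cv2
for n in("scene","top"):
    im=viewer.get_image(n); cv2.imwrite(f"pics/{n}0.png",im[:,:,::-1]); print(n,viewer.get_calibration(n))
print(manip.current_clock(),manip.current_tcp_rot(),manip.current_force(),manip.grip_depth)
E
```

```text
pics
scene {'vfov': 42.814239488109436, 'cx': 310.1399435843073, 'cy': 194.13375258489998, 'dist_coeffs': array([0.02200425, 0.        , 0.        , 0.        , 0.        ]), 'eye': array([ 1.14026316, -0.57894787,  1.42077331]), 'attitude': array([ 0.88529207,  0.37102267, -0.11461836, -0.2558569 ])}
top {'vfov': 48.60434867079763, 'cx': 324.23186388357107, 'cy': 206.90307081551296, 'dist_coeffs': array([-0.07608702,  0.        ,  0.        ,  0.        ,  0.        ]), 'eye': array([ 0.33945026, -0.01596563,  1.34438961]), 'attitude': array([ 0.7082867 , -0.70219735,  0.04851208, -0.05380913])}
0.1 [ 8.48059947e-01 -5.29899570e-01 -7.31784646e-04 -4.86855466e-04] [ 0.28219593 -0.19018869  0.13675393] 0.0188
```

View pics/scene0.png

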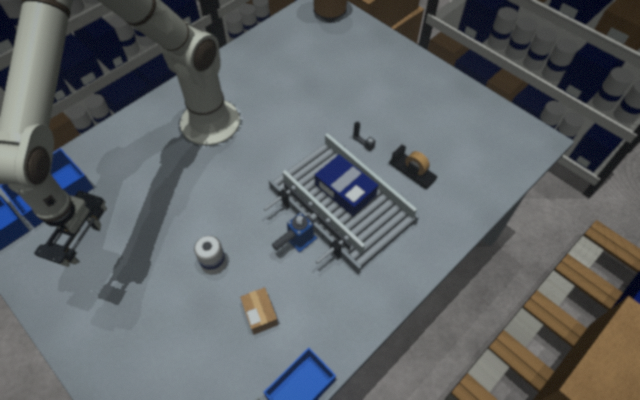

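View pics/top0.png

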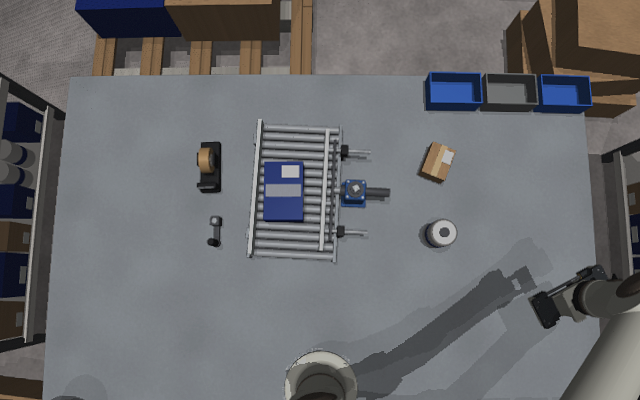

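The crank is at top pixel (214,230), the housing with its shaft at (354,190), the lane between columns 250 and 340, the tape stand at (208,167) and the filter at (441,233). I'll zoom in next.

```bash
python3 - <<'E'
import cv2,numpy as np
t=cv2.imread("pics/top0.png"); s=cv2.imread("pics/scene0.png")
a=cv2.resize(t[205:255,190:240],(400,400),interpolation=cv2.INTER_CUBIC)
b=cv2.resize(t[165:215,330:380],(400,400),interpolation=cv2.INTER_CUBIC)
cv2.imwrite("pics/z1.png",np.hstack([a,b]))
a=cv2.resize(s[110:160,340:390],(400,400),interpolation=cv2.INTER_CUBIC)
b=cv2.resize(s[205:255,270:320],(400,400),interpolation=cv2.INTER_CUBIC)
cv2.imwrite("pics/z2.png",np.hstack([a,b]))
E
```

```text
(no output)
```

View pics/z1.png

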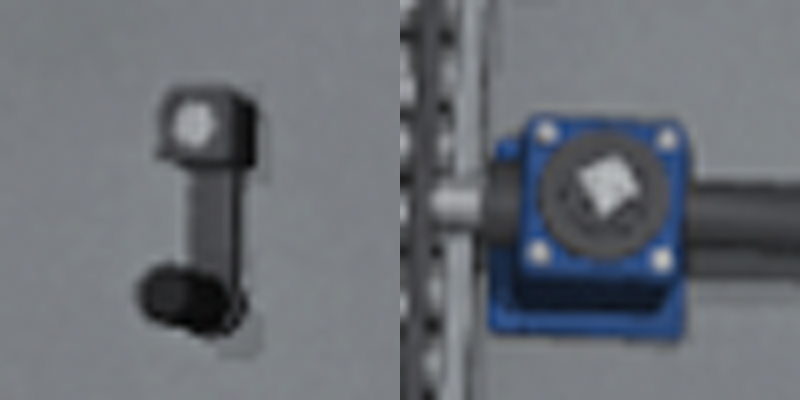

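View pics/z2.png

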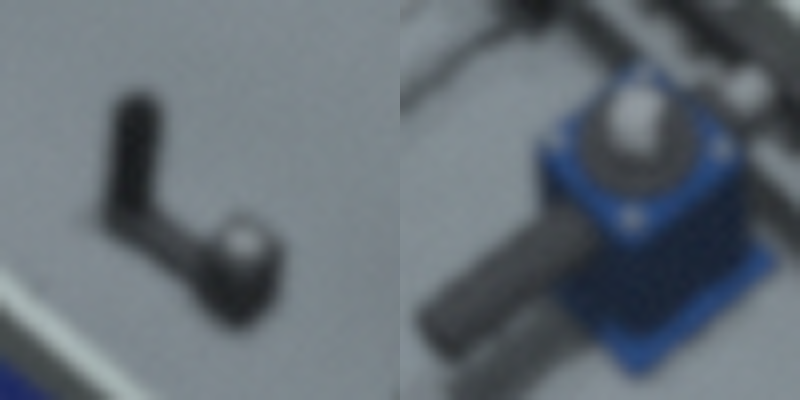

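The zoom shows the hub dot at top px (214,220.5), the grip top at (210.6,241), and the shaft square near (356,188), turned about 40 degrees. Next I'll measure these to subpixel accuracy.

```bash
cat > h.py <<'E'
import cv2,numpy as np
from scipy.spatial.transform import Rotation as R
from bench import manip, effector, viewer
def ray(n,px):
    c=viewer.get_calibration(n); f=200/np.tan(np.radians(c["vfov"]/2))
    K=np.array([[f,0,c["cx"]],[0,f,c["cy"]],[0,0,1]])
    u=cv2.undistortPoints(np.array(px,float).reshape(-1,1,2),K,c["dist_coeffs"])[:,0]
    d=np.c_[u,np.ones(len(u))]@R.from_quat(c["attitude"]).as_matrix().T
    return c["eye"],d/np.linalg.norm(d,axis=1)[:,None]
def plane(n,px,z):
    e,d=ray(n,px); return e+d*((z-e[2])/d[:,2])[:,None]
def tri(p1,p2):
    e1,d1=ray("top",p1);e2,d2=ray("scene",p2);d1=d1[0];d2=d2[0]
    s=np.linalg.lstsq(np.c_[d1,-d2],e2-e1,rcond=None)[0]
    a=e1+s[0]*d1;b=e2+s[1]*d2
    return (a+b)/2,np.linalg.norm(a-b)
def blob(im,box,thr,lo=True):
    x0,y0,x1,y1=box
    g=im[y0:y1,x0:x1].max(2).astype(np.uint8)
    g=cv2.resize(g,None,fx=8,fy=8,interpolation=cv2.INTER_CUBIC)
    m=(g>thr).astype(np.uint8) if lo else (g<thr).astype(np.uint8)
    cs,_=cv2.findContours(m,cv2.RETR_EXTERNAL,cv2.CHAIN_APPROX_NONE)
    out=[]
    for c in cs:
        a=cv2.contourArea(c)
        if a<150: continue
        M=cv2.moments(c); r=cv2.minAreaRect(c)
        bp=(cv2.boxPoints(r)+.5)/8-.5+[x0,y0]
        out.append((a/64,np.array([(M["m10"]/M["m00"]+.5)/8-.5+x0,(M["m01"]/M["m00"]+.5)/8-.5+y0]),bp,r))
    return sorted(out,key=lambda t:-t[0])
E
python3 - <<'E'
from h import *
np.set_printoptions(precision=4,suppress=True)
t=cv2.imread("pics/top0.png"); s=cv2.imread("pics/scene0.png")
for nm,im,box,thr in [("hubT",t,(207,212,222,229),140),("shaftT",t,(349,181,363,196),150),("hubS",s,(362,133,378,153),130),("shaftS",s,(290,209,310,228),130)]:
    for b in blob(im,box,thr)[:2]: print(nm,round(b[0],1),b[1],b[3][1],b[3][2])
for d in (60,70): 
    for b in blob(t,(200,230,224,252),d,False)[:2]: print("gripT",d,b[0],b[1],b[3])
    for b in blob(s,(348,118,366,142),d,False)[:2]: print("gripS",d,b[0],b[1],b[3])
E
```

```text
hubT 14.9 [213.8393 220.0776] (32.846160888671875, 38.000003814697266) 22.61986541748047
shaftT 23.2 [355.632  187.4694] (43.488311767578125, 41.36335754394531) 61.55707550048828
hubS 106.4 [371.657  138.8414] (158.99996948242188, 126.99998474121094) 90.0
hubS 16.3 [363.5225 150.5556] (50.0, 53.0) 90.0
shaftS 25.6 [299.0217 218.3391] (38.604095458984375, 51.734737396240234) 23.198591232299805
shaftS 20.2 [291.1021 215.2287] (66.0, 33.0) 90.0
gripT 60 93.0625 [214.2618 241.3727] ((134.6964111328125, 81.0721435546875), (95.74388122558594, 144.1791229248047), 47.321533203125)
gripS 60 66.046875 [356.1251 130.5636] ((68.4891128540039, 104.13424682617188), (38.172027587890625, 133.04983520507812), 4.635463237762451)
gripT 70 102.4140625 [214.4027 241.1382] ((134.78643798828125, 80.69669342041016), (98.09848022460938, 146.43154907226562), 47.35329818725586)
gripS 70 88.2109375 [356.3935 131.628 ] ((69.44026947021484, 115.74231719970703), (158.49514770507812, 59.93955993652344), 83.2901611328125)
```

```bash
python3 - <<'E'
from h import *
np.set_printoptions(precision=4,suppress=True)
t=cv2.imread("pics/top0.png"); s=cv2.imread("pics/scene0.png")
h=plane("top",[[213.84,220.08]],.042)[0];g=plane("top",[[210.1,240.75]],.077)[0]
hs=plane("scene",[[340+243/8-.5,110+238/8-.5]],.042)[0]
gs=plane("scene",[[340+140/8-.5,110+100/8-.5]],.077)[0]
print("hub",h,hs,"grip",g,gs); d=g-h;print(np.hypot(*d[:2]),np.degrees(np.arctan2(d[1],d[0])))
d=gs-hs;print(np.degrees(np.arctan2(d[1],d[0])))
for p2 in ([298.7,216.5],[299.02,218.34]):print("shaft",tri([355.63,187.47],p2))
# housing top corners bolts zoomed
bl=np.array([[545,132],[668,138],[540,250],[662,258]])-[400,0]
for z in(.07,.08,.09,.1):
  P=plane("top",bl/8-.5+[330,165],z);print(z,P[:,:2].mean(0),[np.degrees(np.arctan2(*(P[i]-P[j])[[0,1]])) for i,j in((0,2),(1,3))],[np.degrees(np.arctan2(*(P[i]-P[j])[[1,0]])) for i,j in((0,1),(2,3))],np.linalg.norm(P[0]-P[1]))
# square
for thr in(140,150,160,170,180):
  b=blob(t,(349,181,363,196),thr)[0]
  P=plane("top",b[2],.12); e=P[1]-P[0];e2=P[2]-P[1]
  print(thr,b[1],plane("top",[b[1]],.12)[0][:2],np.degrees(np.arctan2(e[1],e[0]))%90,np.linalg.norm(e),np.linalg.norm(e2))
c=cv2.resize(t[178:200,346:368],(600,600),interpolation=cv2.INTER_CUBIC);cv2.imwrite("pics/z3.png",c)
E
```

```text
hub [0.487  0.3231 0.042 ] [0.4822 0.3249 0.042 ] grip [0.423  0.3223 0.077 ] [0.4172 0.3267 0.077 ]
0.06398773579593389 -179.2766324775281
178.41543899784156
shaft (array([ 0.5715, -0.0934,  0.1314]), np.float64(0.000937485460001403))
shaft (array([ 0.573 , -0.0939,  0.1232]), np.float64(0.0009669029188492653))
0.07 [ 0.5796 -0.095 ] [np.float64(92.31162839683581), np.float64(93.03842313304357)] [np.float64(87.63055448622443), np.float64(86.66460103234198)] 0.045141602859102306
0.08 [ 0.5777 -0.0944] [np.float64(92.31162839683584), np.float64(93.03842313304358)] [np.float64(87.63055448622458), np.float64(86.66460103234176)] 0.04478738149329131
0.09 [ 0.5758 -0.0937] [np.float64(92.31162839683583), np.float64(93.03842313304357)] [np.float64(87.6305544862246), np.float64(86.66460103234182)] 0.04443316012748032
0.1 [ 0.5739 -0.0931] [np.float64(92.31162839683583), np.float64(93.0384231330436)] [np.float64(87.63055448622447), np.float64(86.66460103234188)] 0.04407893876166934
140 [355.6302 187.4667] [ 0.5739 -0.0937] 29.08135696542243 0.015448870776764432 0.016348696889165477
150 [355.632  187.4694] [ 0.5739 -0.0937] 29.22222580531575 0.014673508220152514 0.015436444143571253
160 [355.637  187.4356] [ 0.574  -0.0938] 28.32902008756475 0.013751984504511318 0.014767206919456299
170 [355.6746 187.3714] [ 0.5742 -0.0939] 27.336922507574222 0.012841087423369738 0.013659169964045462
180 [355.7925 187.3746] [ 0.5742 -0.0942] 42.547602181225884 0.01248932063202585 0.010312353441302647
```

View pics/z3.png

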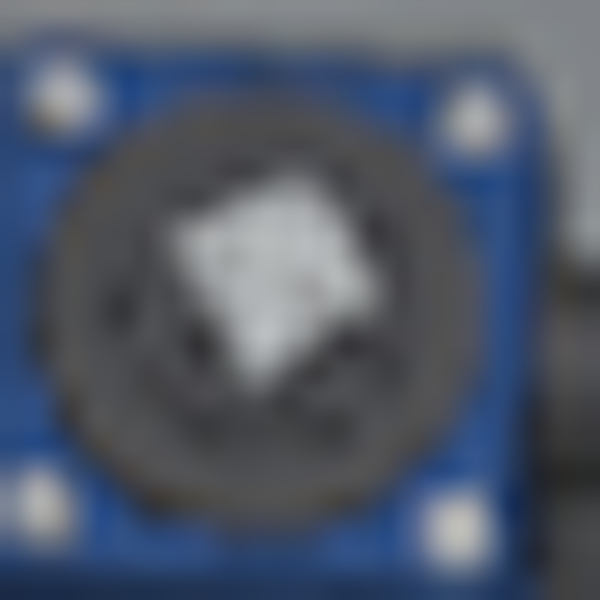

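```bash
cat >> h.py <<'E'
def down(deg):
    return (R.from_euler('z',deg,degrees=True)*R.from_euler('x',180,degrees=True)).as_quat()
HUB=np.array([.486,.3235]); SH=np.array([.574,-.0937]); ZS=.100
E
python3 - <<'E'
from h import *
np.set_printoptions(precision=2,suppress=True)
def ik(p,q):
    r=manip.solve_ik(list(p),list(q)); return r if r is None else np.array(r)
for a in(90,-90): print("hub",a,ik([*HUB,.2],down(a)),ik([*HUB,.012],down(a)))
for a in(90,-90):
  for d in(29,-61,119,-151): print("sh",a,d,ik([*SH,.18],down(a+d)), ik([*SH,.11],down(a+d)))
for a in range(0,180,30):
  print("wind",a,[ik([*(SH+.065*np.array([np.cos(b),np.sin(b)])),ZS+.045],down(a)) is not None for b in np.arange(0,6.3,.785)])
E
```

```text
hub 90 [ 0.25  0.7  -1.3   1.7   0.7   1.3   0.37] [ 0.04  0.8  -0.93  1.83  0.8   0.93  0.31]
hub -90 [-0.64  0.34  0.01  1.73 -0.01  1.08 -2.2 ] [-0.64  0.58  0.01  1.85 -0.01  0.71 -2.19]
sh 90 29 [ 0.99  0.73 -1.3   1.72  0.74  1.28  1.6 ] [ 0.98  0.86 -1.3   1.78  0.89  1.23  1.5 ]
sh 90 -61 [ 0.88  0.58 -1.06  1.73  0.54  1.17  0.18] [ 0.84  0.65 -1.    1.79  0.63  1.06  0.12]
sh 90 119 [-0.56  0.49  0.91  1.77 -0.43  1.09 -2.14] [-0.55  0.6   0.91  1.83 -0.56  0.99 -2.04]
sh 90 -151 [ 0.72  0.47 -0.8   1.73  0.37  1.1  -1.26] [ 0.68  0.55 -0.75  1.79  0.44  0.98 -1.31]
sh -90 29 [ 0.72  0.47 -0.8   1.73  0.37  1.1  -1.26] [ 0.68  0.55 -0.75  1.79  0.44  0.98 -1.31]
sh -90 -61 [-0.56  0.49  0.91  1.77 -0.43  1.09 -2.14] [-0.55  0.6   0.91  1.83 -0.56  0.99 -2.04]
sh -90 119 [ 0.88  0.58 -1.06  1.73  0.54  1.17  0.18] [ 0.84  0.65 -1.    1.79  0.63  1.06  0.12]
sh -90 -151 [ 0.99  0.73 -1.3   1.72  0.74  1.28  1.6 ] [ 0.98  0.86 -1.3   1.78  0.89  1.23  1.5 ]
wind 0 [True, True, True, True, True, True, True, True, True]
wind 30 [True, True, True, True, True, True, True, True, True]
wind 60 [True, True, True, True, True, True, True, True, True]
wind 90 [True, True, True, True, True, True, True, True, True]
wind 120 [True, True, True, True, True, True, True, True, True]
wind 150 [True, True, True, True, True, True, True, True, True]
```

```bash
python3 - <<'E'
from h import *
np.set_printoptions(precision=4,suppress=True)
p=manip.current_tool_pos(); manip.servo_line([p[0],p[1],.33],vel=.3)
manip.move_pose([*HUB,.16],list(down(90)))
print(manip.current_clock(),manip.current_tool_pos())
cv2.imwrite("pics/s1.png",viewer.get_image("scene")[:,:,::-1])
print(manip.current_force(),manip.current_q())
E
```

```text
4.0167 [0.4867 0.3227 0.1599]
[ 0.8311  0.5963 -0.2513] [ 0.2404  0.7699 -1.3004  1.7358  0.7805  1.265   0.3173]
```

View pics/s1.png

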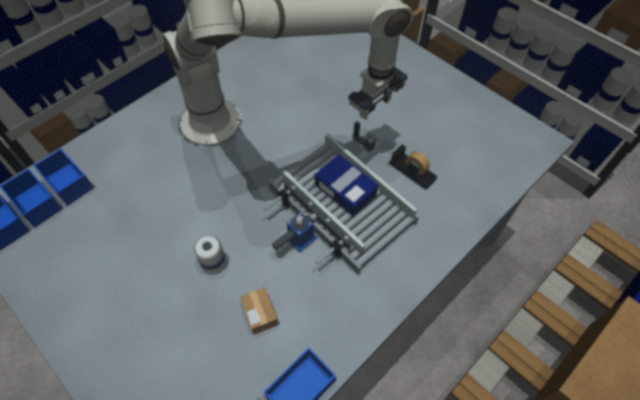

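The gripper hangs over the crank, about (375,90) in the image against the crank at (365,135). Next is descending and gripping the hub.

```bash
python3 - <<'E'
from h import *
np.set_printoptions(precision=4,suppress=True)
manip.servo_line([*HUB,.011],vel=.12)
print(manip.current_tool_pos(),manip.current_force())
effector.close(40)
print(manip.current_clock(),manip.current_finger_gap(),manip.current_force(),manip.current_wrist_torque())
manip.servo_line([*HUB,.2],vel=.2)
print(manip.current_finger_gap(),manip.current_force(),manip.current_wrist_torque(),manip.current_tcp_rot())
cv2.imwrite("pics/s2.png",cv2.resize(viewer.get_image("scene")[40:190,280:480,::-1],(800,600)))
cv2.imwrite("pics/t2.png",cv2.resize(viewer.get_image("top")[150:300,140:340,::-1],(800,600)))
E
```

```text
[0.4865 0.324  0.0118] [-0.1668 -0.1451  0.6955]
6.9 0.00040186523784652747 [ 0.3651 -0.1015  0.341 ] [ 0.0461 -0.1246 -0.0457]
3.541060656908699e-05 [-0.0258 -0.4915 -0.3152] [ 0.1036 -0.0923  0.0142] [ 0.7071  0.7071 -0.0009  0.0001]
```

View pics/s2.png

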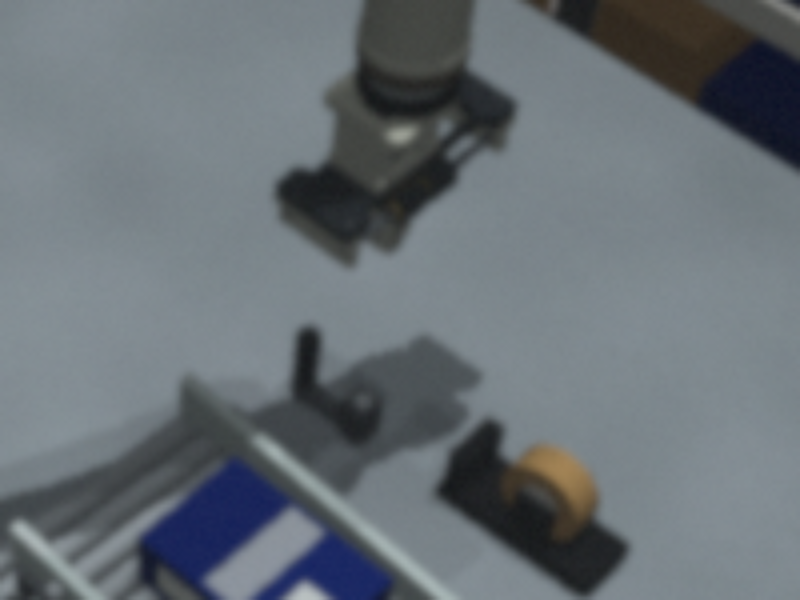

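View pics/t2.png

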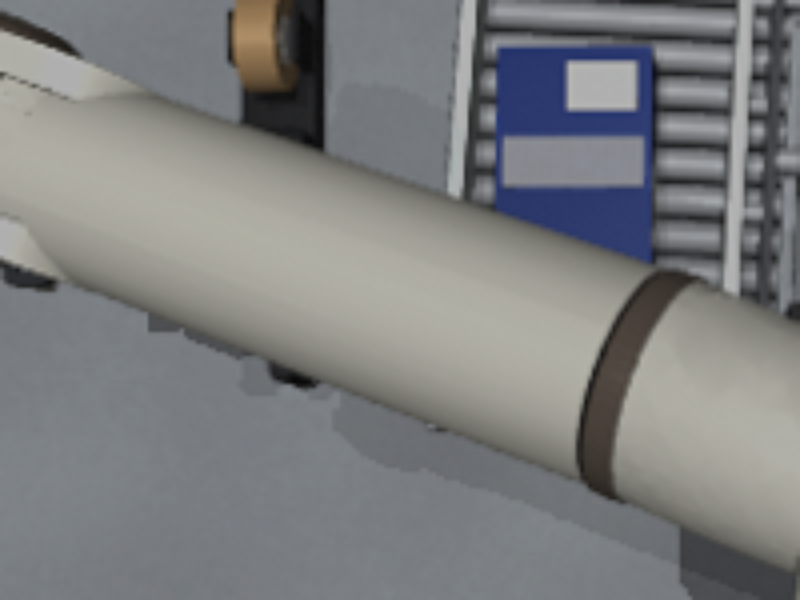

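The grasp missed. The gap is about 0 and the crank is still on the bench, around zoom px (340,390). I'll check the TCP projection against the picture, and whether the crank moved.

```bash
cat >> h.py <<'E'
def proj(n,P):
    c=viewer.get_calibration(n); f=200/np.tan(np.radians(c["vfov"]/2))
    K=np.array([[f,0,c["cx"]],[0,f,c["cy"]],[0,0,1]])
    Rm=R.from_quat(c["attitude"]).as_matrix().T
    return cv2.projectPoints(np.array(P,float).reshape(-1,1,3),cv2.Rodrigues(Rm)[0],-Rm@c["eye"],K,c["dist_coeffs"])[0][:,0]
E
python3 - <<'E'
from h import *
np.set_printoptions(precision=3,suppress=True)
im=np.ascontiguousarray(viewer.get_image("scene")[:,:,::-1]); p=manip.current_tool_pos()
s0=cv2.imread("pics/scene0.png")
print(p,proj("scene",[p,[*HUB,.042],[0,0,0]]),manip.current_finger_gap())
a=cv2.resize(im[40:160,320:420],(500,600),interpolation=cv2.INTER_CUBIC)
for P in (p,p-[0,0,-.02]): 
    u=(proj("scene",[P])[0]-[320,40])*5; cv2.circle(a,tuple(int(v) for v in u),3,(0,0,255),-1)
u=(proj("scene",[[*HUB,.042]])[0]-[320,40])*5; cv2.circle(a,tuple(int(v) for v in u),3,(0,255,0),-1)
b=cv2.resize(s0[110:160,340:390],(300,300),interpolation=cv2.INTER_CUBIC);c=cv2.resize(im[110:160,340:390],(300,300),interpolation=cv2.INTER_CUBIC)
cv2.imwrite("pics/s3.png",np.hstack([a,np.vstack([b,c])]))
E
```

```text
[0.485 0.323 0.199] [[374.491 109.074]
 [370.441 140.093]
 [210.225 122.263]] 0.000381203340734948
```

View pics/s3.png

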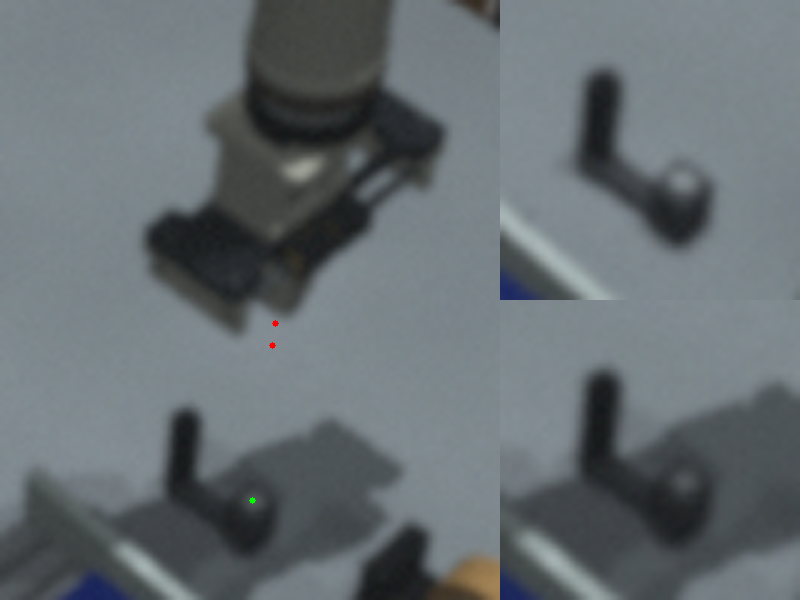

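```bash
python3 - <<'E'
from h import *
np.set_printoptions(precision=3,suppress=True)
s0=cv2.imread("pics/scene0.png");t0=cv2.imread("pics/top0.png");s1=cv2.imread("pics/s1.png")
out=[]
for n,im,P,(x0,y0) in(("scene",s0,[.285,-.584,.191],(20,170)),("top",t0,[.285,-.584,.191],(500,250)),("scene",s1,[.4867,.3227,.1599],(320,50))):
    a=cv2.resize(im[y0:y0+100,x0:x0+100],(400,400),interpolation=cv2.INTER_CUBIC)
    u=(proj(n,[P])[0]-[x0,y0])*4+2; cv2.circle(a,tuple(int(v) for v in u),3,(0,0,255),-1); out.append(a)
cv2.imwrite("pics/s4.png",cv2.resize(np.hstack(out[:2]),(800,400)));cv2.imwrite("pics/s5.png",cv2.resize(out[2],(600,600)))
print(manip.current_q(),manip.current_finger_gap())
E
```

```text
[ 0.259  0.734 -1.339  1.697  0.736  1.324  0.347] 0.000381203340734948
```

View pics/s4.png

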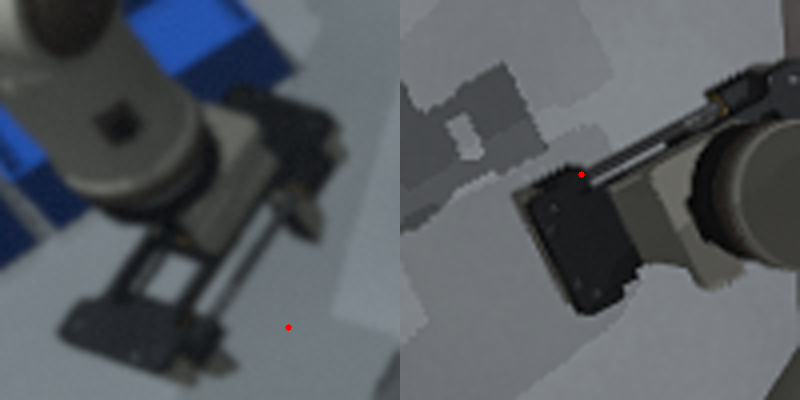

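View pics/s5.png

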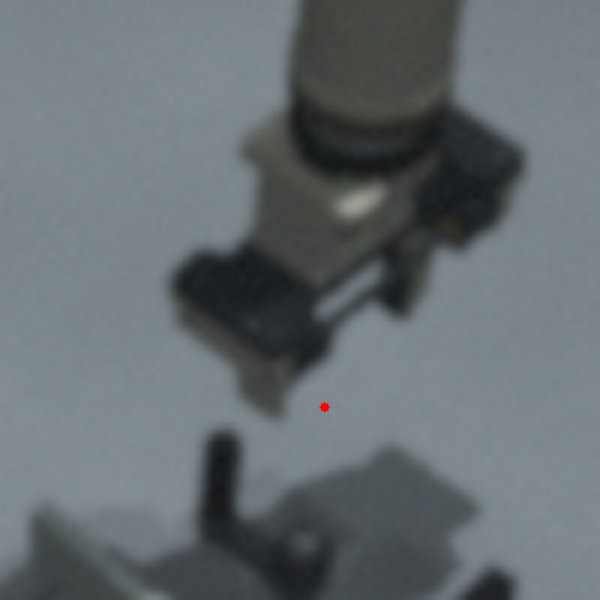

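```bash
python3 - <<'E'
from h import *
np.set_printoptions(precision=2,suppress=True)
for p in([.285,-.584,.191],[.487,.323,.16]):
    p=np.array(p); b=proj("scene",[p])[0]
    for i in range(3):
        e=np.zeros(3);e[i]=.02; print("xyz"[i],proj("scene",[p+e])[0]-b)
print(manip.current_tool_pos(),R.from_quat(manip.current_tcp_rot()).as_matrix())
im=viewer.get_image("top")[:,:,::-1]; cv2.imwrite("pics/t5.png",cv2.resize(im,(800,500)))
E
```

```text
x [4.01 4.82]
y [ 6.55 -4.74]
z [-2.84 -3.36]
x [4.64 3.35]
y [ 4.13 -3.32]
z [ 0.58 -4.16]
[0.49 0.32 0.2 ] [[-0.  1. -0.]
 [ 1.  0. -0.]
 [-0. -0. -1.]]
```

View pics/t5.png

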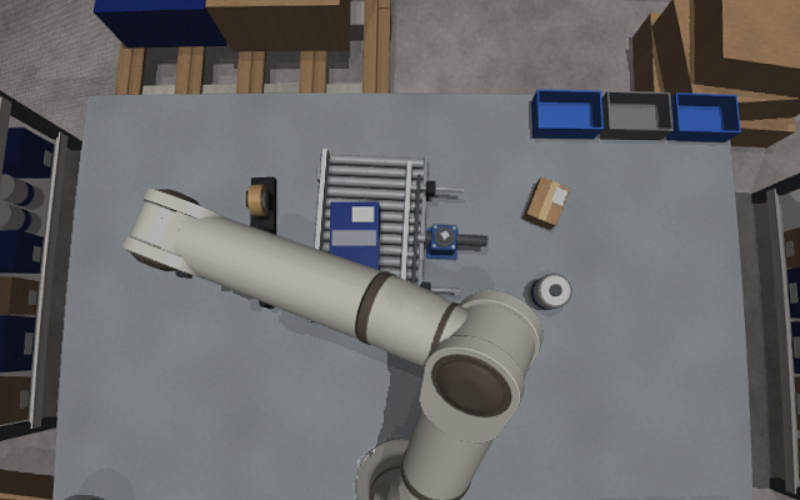

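In both views the real fingertips appear about 36 mm higher along the tool axis than the reported TCP. That explains shutting above the 42 mm hub. I'll feel for the bench with the jaws open, straddling the hub.

```bash
python3 - <<'E'
from h import *
np.set_printoptions(precision=4,suppress=True)
effector.open_jaws()
f0=np.array(manip.current_force())
manip.servo_line([*HUB,.004],vel=.2)
z=.004
while z>-.05:
    z-=.003
    manip.servo_line([*HUB,z],vel=.04)
    f=np.array(manip.current_force()); print(round(z,4),manip.current_tool_pos(),f-f0,round(manip.current_clock(),2))
    if abs(f[2]-f0[2])>4: break
E
```

```text
0.001 [0.4865 0.3236 0.0016] [ 0.6003  0.5765 -0.7577] 11.03
-0.002 [ 0.4859  0.3233 -0.0021] [ 1.2392  0.1315 -0.9857] 11.28
-0.005 [ 0.4858  0.3234 -0.0053] [ 0.8807  0.4639 -1.2929] 11.53
-0.008 [ 0.4858  0.3234 -0.0082] [ 0.6226  0.5321 -0.2475] 11.78
-0.011 [ 0.4858  0.3234 -0.0112] [ 0.7117 -0.29   -0.87  ] 12.03
-0.014 [ 0.4859  0.3233 -0.0142] [ 0.6999 -0.4474 -1.0812] 12.28
-0.017 [ 0.4859  0.3234 -0.0172] [ 1.5202 -0.7317 -1.0679] 12.53
-0.02 [ 0.4859  0.3234 -0.0202] [-0.0104  0.5676 -0.3892] 12.78
-0.023 [ 0.4858  0.3234 -0.0232] [ 0.0871 -0.1487 -0.8873] 13.03
-0.026 [ 0.4859  0.3233 -0.0262] [ 0.6439  0.0416 -1.152 ] 13.28
-0.029 [ 0.4859  0.3234 -0.0292] [ 0.9345 -0.1468 -0.3379] 13.53
-0.032 [ 0.4859  0.3234 -0.0322] [-0.1694 -0.4276 -0.855 ] 13.78
-0.035 [ 0.4859  0.3234 -0.0352] [-0.001  -0.0767 -1.1523] 14.03
-0.038 [ 0.4862  0.3237 -0.0359] [-2.4794 -5.2185 16.7679] 14.28
```

The bench is at reported z = -0.0355, so the true tip height is the reported z plus 35.5 mm. I'll apply that and grip.

```bash
echo 'DZ=.0355' >> h.py; python3 - <<'E'
from h import *
np.set_printoptions(precision=4,suppress=True)
manip.servo_line([*HUB,.011-DZ],vel=.1)
effector.close(40)
print(manip.current_clock(),manip.current_finger_gap(),manip.current_force(),manip.current_wrist_torque())
manip.servo_line([*HUB,.20-DZ],vel=.25)
print(manip.current_clock(),manip.current_finger_gap(),manip.current_force(),manip.current_wrist_torque(),manip.current_tcp_rot())
cv2.imwrite("pics/s6.png",cv2.resize(viewer.get_image("scene")[40:190,280:480,::-1],(800,600),interpolation=cv2.INTER_CUBIC))
E
```

```text
15.575 0.027607396855142057 [-0.353  -0.9803  1.6703] [-0.0753 -0.1272 -0.0429]
16.4833 0.027988825434512414 [ 0.0902  0.4178 -3.8249] [ 0.0992 -0.2098 -0.0159] [ 0.7071  0.7071 -0.0013  0.0001]
```

View pics/s6.png

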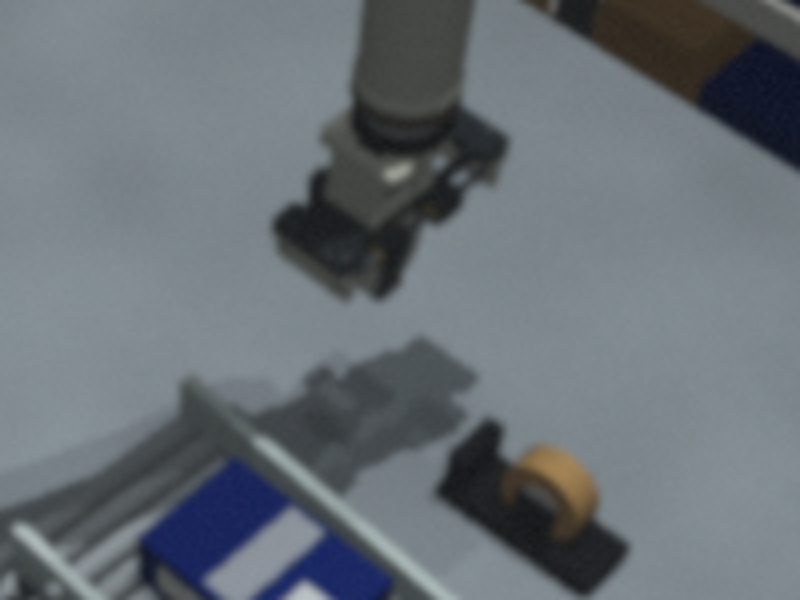

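```bash
python3 - <<'E'
from h import *
np.set_printoptions(precision=4,suppress=True)
manip.servo_line([*HUB,.24-DZ],vel=.3)
manip.move_pose([*SH,.20-DZ],list(down(29)))
print(manip.current_clock(),manip.current_finger_gap())
manip.servo_line([*SH,.150-DZ],vel=.15)
print(manip.current_clock(),manip.current_force(),manip.current_tool_pos())
cv2.imwrite("pics/s7.png",cv2.resize(viewer.get_image("scene")[150:270,220:380,::-1],(800,600),interpolation=cv2.INTER_CUBIC))
cv2.imwrite("pics/t7.png",cv2.resize(viewer.get_image("top")[130:250,260:420,::-1],(800,600),interpolation=cv2.INTER_CUBIC))
E
```

```text
18.3917 0.027913610698040298
18.875 [ 0.5377  0.698  -3.4052] [ 0.5741 -0.0926  0.1145]
```

View pics/s7.png

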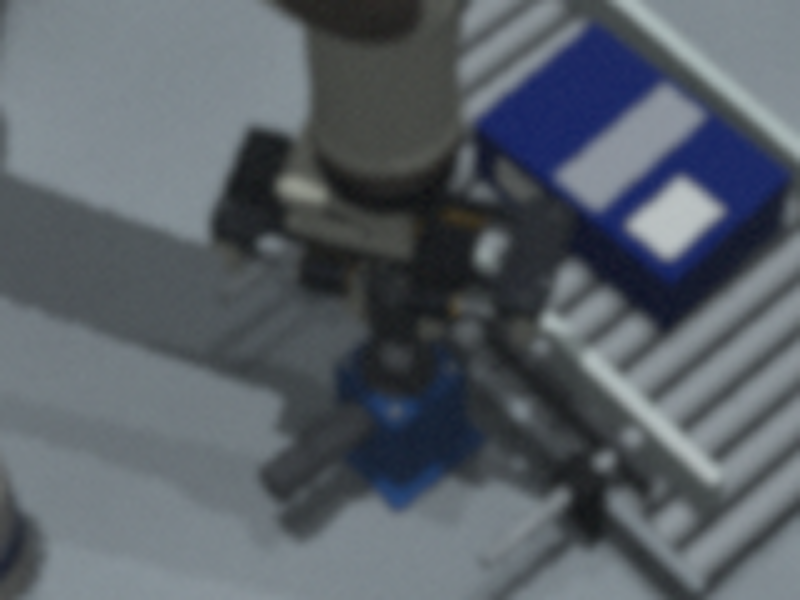

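View pics/t7.png

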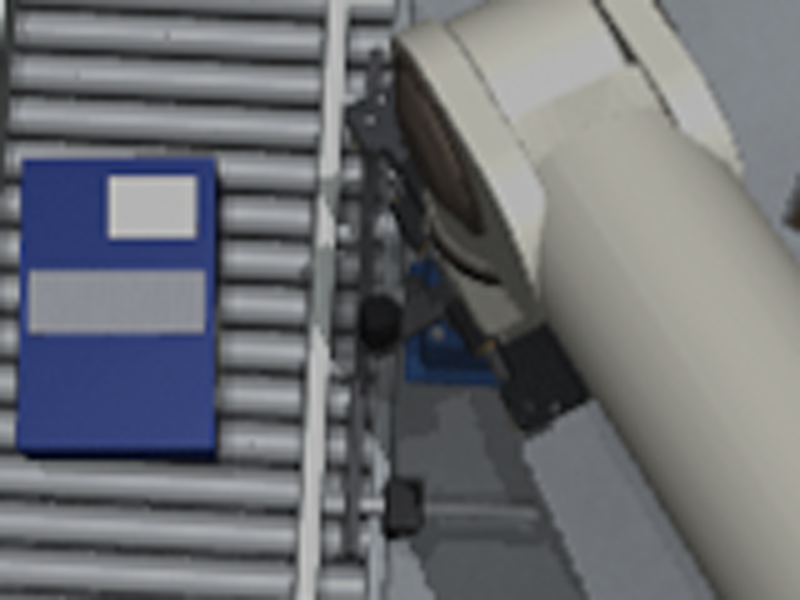

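The top view shows the black grip top at zoom (380,322), sticking out from under the wrist. I'll use it to check the held crank's position along the pads.

```bash
python3 - <<'E'
from h import *
np.set_printoptions(precision=4,suppress=True)
im=viewer.get_image("top")[:,:,::-1]; p=np.array(manip.current_tool_pos());print(p)
g=cv2.resize(np.ascontiguousarray(im[186:204,326:346]),None,fx=20,fy=20,interpolation=cv2.INTER_CUBIC)
u=proj("top",[[p[0]+.065*np.cos(np.radians(119)),p[1]+.065*np.sin(np.radians(119)),.216]])[0];print(u)
v=(u-[326,186]+.5)*20
cv2.circle(g,tuple(int(a) for a in v),4,(0,0,255),-1)
r=.0115/1.13*443*20; cv2.circle(g,tuple(int(a) for a in v),int(r),(0,255,0),1)
cv2.imwrite("pics/t8.png",g)
E
```

```text
[ 0.5751 -0.0933  0.1158]
[335.8398 191.8645]
```

View pics/t8.png

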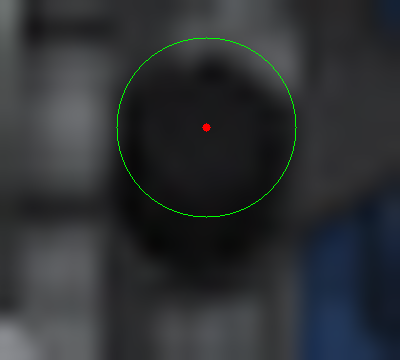

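```bash
cat >> h.py <<'E'
def fz(n=3):
    return np.mean([manip.current_force() for _ in range(n)],axis=0)
def zu(): return manip.current_tool_pos()[2]+DZ-.011
E
python3 - <<'E'
from h import *
np.set_printoptions(precision=4,suppress=True)
S=np.array([.5755,-.0936])
q=list(down(29))
manip.servo_line([*S,.136+.011-DZ],ori=q,vel=.1)
f0=fz()
z=.136
print("f0",f0)
while z>.1:
    z-=.002
    manip.servo_line([*S,z+.011-DZ],vel=.05)
    f=fz()-f0; print(round(z,4),round(zu(),4),f,manip.current_wrist_torque(),round(manip.current_clock(),2))
    if f[2]>6: break
E
```

```text
f0 [ 0.2792  0.0409 -4.0111]
0.134 0.1339 [ 0.5351 -0.6272  0.3092] [-0.0109 -0.1653 -0.0329] 19.52
0.132 0.1318 [0.45   0.8764 0.5908] [-0.0013 -0.1232  0.0289] 19.77
0.13 0.1298 [-0.4215 -0.3742  0.2973] [-0.0222 -0.1609  0.0103] 20.02
0.128 0.1278 [-1.1384 -0.2972  0.8411] [-0.0443 -0.0979  0.0073] 20.27
0.126 0.1259 [-0.3723  0.2594  0.2394] [-0.0783 -0.1057 -0.0158] 20.52
0.124 0.1236 [-2.3399 -0.6333  1.9482] [-0.2824  0.3818  0.0538] 20.77
0.122 0.1214 [-2.8617 -2.2039  1.2149] [-0.4103  0.555   0.0317] 21.02
0.12 0.1195 [-3.8846 -1.6867 -0.7841] [-0.549   0.7461 -0.0066] 21.27
0.118 0.1177 [-4.5318 -2.0145  1.0801] [-0.5894  1.0219 -0.0431] 21.52
0.116 0.1157 [-4.8769 -2.3058  0.6605] [-0.5482  0.9652 -0.0047] 21.77
0.114 0.1138 [-5.3311 -2.2386  2.5296] [-0.5581  1.0107 -0.066 ] 22.02
0.112 0.1118 [-4.825  -2.0331  2.7297] [-0.5584  1.0105 -0.0703] 22.27
0.11 0.1098 [-4.7615 -1.8523  1.7639] [-0.6473  1.0362 -0.0643] 22.52
0.108 0.1078 [-5.2635 -2.9863  1.7082] [-0.6283  1.0363  0.0016] 22.77
0.106 0.1058 [-4.3644 -2.0875  2.2224] [-0.5763  1.0339 -0.0264] 23.02
0.104 0.104 [-6.172  -2.5972  3.8982] [-0.5297  1.1705 -0.0003] 23.27
0.102 0.1039 [-11.2179  -2.9553  18.9035] [-0.7573  2.5088 -0.0593] 23.52
```

The square went in on the first try and stopped firmly at underside z of about 0.104. There is some side load, so I'll centre on the shaft and push again to confirm it is home.

```bash
python3 - <<'E'
from h import *
np.set_printoptions(precision=4,suppress=True)
f0=np.array([.28,.04,-4.0])
S=np.array([.5747,-.0940])
manip.servo_line([*S,.104+.011-DZ],vel=.05)
print(round(zu(),4),manip.current_tool_pos(),fz()-f0)
S+=(fz()-f0)[:2]/7000
for z in(.102,.100,.098):
    manip.servo_line([*S,z+.011-DZ],vel=.05)
    f=fz()-f0; print(z,round(zu(),4),manip.current_tool_pos()[:2],f,manip.current_wrist_torque(),round(manip.current_clock(),2))
    if f[2]>30: break
print(S,manip.current_finger_gap())
cv2.imwrite("pics/s9.png",cv2.resize(viewer.get_image("scene")[150:270,220:380,::-1],(800,600),interpolation=cv2.INTER_CUBIC))
E
```

```text
0.1042 [ 0.5747 -0.094   0.0797] [-4.5239 -1.7713  3.6284]
0.102 0.1039 [ 0.5748 -0.0941] [-9.6727 -1.9208 18.5691] [-0.4995  1.886   0.0132] 24.02
0.1 0.1038 [ 0.5749 -0.0941] [-15.4485  -4.4223  33.4879] [-0.6973  3.2652 -0.0159] 24.27
[ 0.5741 -0.0943] 0.02741232336285506
```

View pics/s9.png

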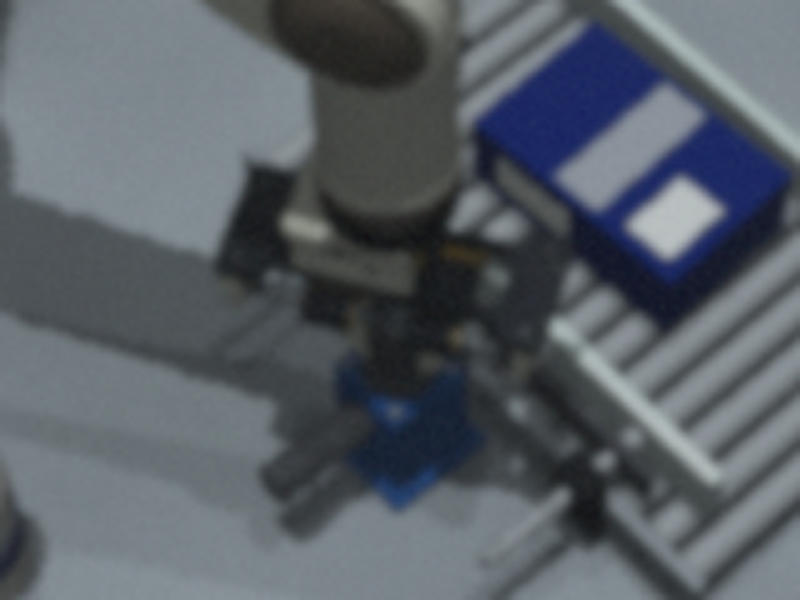

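The crank is hard against a firm stop, 33 N at an underside height of 0.1038. I'll release it, move to the grip, and look.

```bash
cat >> h.py <<'E'
SC=np.array([.5745,-.0941]); ZSEAT=.1038
def gp(deg): return SC+.065*np.array([np.cos(np.radians(deg)),np.sin(np.radians(deg))])
E
python3 - <<'E'
from h import *
np.set_printoptions(precision=4,suppress=True)
manip.servo_line([.5747,-.0941,.1042+.011-DZ],vel=.1)
effector.open_jaws()
manip.servo_line([.5747,-.0941,ZSEAT+.09-DZ],vel=.2)
manip.servo_line([*gp(119),ZSEAT+.10-DZ],vel=.2)
print(manip.current_clock(),manip.current_force(),manip.current_tool_pos())
cv2.imwrite("pics/s10.png",cv2.resize(viewer.get_image("scene")[150:270,220:380,::-1],(800,600),interpolation=cv2.INTER_CUBIC))
cv2.imwrite("pics/top1.png",viewer.get_image("top")[:,:,::-1])
cv2.imwrite("pics/t10.png",cv2.resize(cv2.imread("pics/top1.png")[130:250,260:420],(800,600),interpolation=cv2.INTER_CUBIC))
E
```

```text
26.7167 [ 0.9225  0.2933 -0.4602] [ 0.5422 -0.037   0.1676]
```

View pics/s10.png

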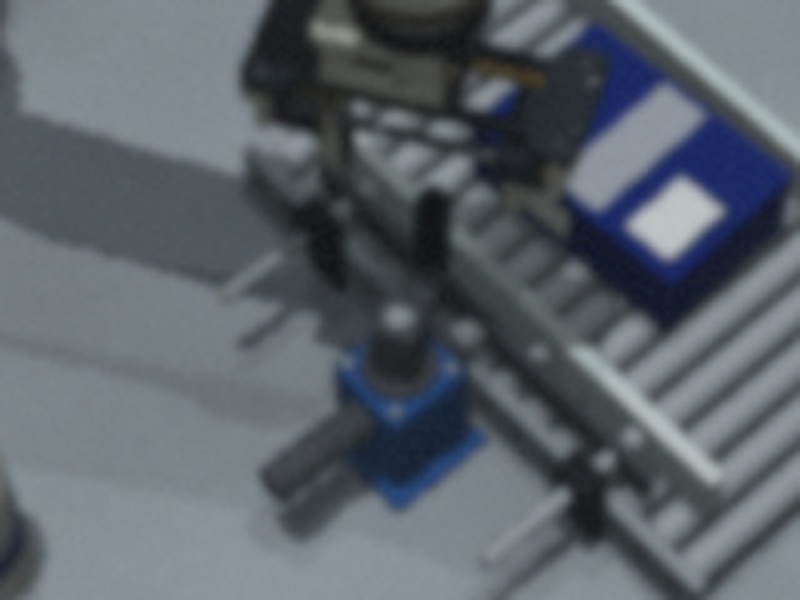

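View pics/t10.png

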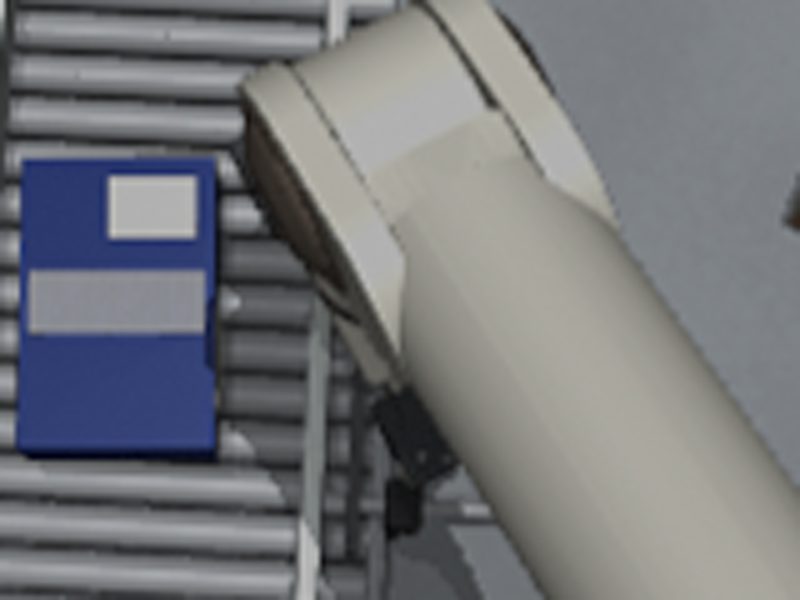

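The crank sits low on the housing with its hub on the shoulder, and the open fingers straddle the grip (grip top at zoom (432,195)). Now I'll measure the lane width from the first top image.

```bash
python3 - <<'E'
from h import *
np.set_printoptions(precision=4,suppress=True)
t=cv2.imread("pics/top0.png")
cv2.imwrite("pics/z4.png",cv2.resize(t[225:250,245:335],(800,222),interpolation=cv2.INTER_CUBIC))
for r in (150,236,243): print(r,245,t[r,245:265].max(1),315,t[r,315:335].max(1))
E
```

```text
150 245 [133 133 134 134 133 133 134 135 133 119 128 184 182 183  81  59  65 112
 109 126] 315 [ 66  66  68  70  72  74  76  78  69 106 186 182 176 155 149 156 160 156
 114  68]
236 245 [120 155 151 127 184 181 182 172  56  60  68 104 114 125 125 126 127 127
 129 129] 315 [170 170 171 153 124 184 181 182 167 105 130 141 145  86  69  77  89 122
 137 145]
243 245 [132 133 108 169 182 182 184  55  60  70 135 146 147 166 166 166 166 164
 164 164] 315 [119 120 110  99 111 186 182 177 143  80  91 100  98  97  95  91  84  71
  94 157]
```

View pics/z4.png

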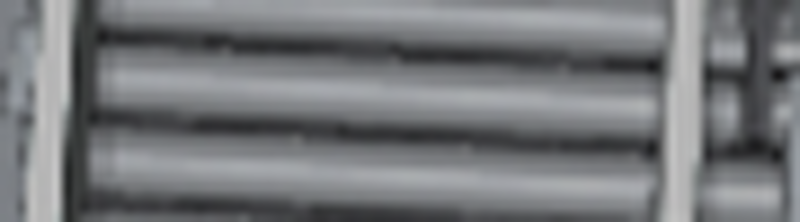

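```bash
python3 - <<'E'
from h import *
np.set_printoptions(precision=4,suppress=True)
for z in(.09,.10,.112):
    A=plane("top",[[258.4,150],[252.4,236],[251.5,243]],z)[:,:2];B=plane("top",[[324.2,150],[319.3,236],[319.1,243]],z)[:,:2]
    d=A[0]-A[2];d/=np.hypot(*d);n=np.array([-d[1],d[0]])
    print(z,"lane y dir",np.degrees(np.arctan2(d[1],d[0])),(A[0]-B)@n, (SC-A[0])@n)
t=cv2.imread("pics/top0.png")
for r in (175,185,200,215): print(r,t[r,258:270,0],t[r,298:308,0])
E
```

```text
0.09 lane y dir -2.3559814350310884 [0.1925 0.1913 0.1917] -0.28721586895158013
0.1 lane y dir -2.3559814350310893 [0.191  0.1897 0.1902] -0.2854715147131893
0.112 lane y dir -2.355981435031096 [0.1891 0.1879 0.1884] -0.2833782896271202
175 [ 57  58  56  58  52  52  92 113 112 112 112 113] [170 110 115 120 113  36  71  96 105 112]
185 [ 62  84  98 112 110 111 119 118 150 149 151 148] [148 152 146 126 111  29  53  61  65  70]
200 [ 77  83  98 104 104  93 121 116 115 116 116 116] [121 121 122 124 113  66 118 131 148 161]
215 [150 161 168 167 160 107 118 118 118 119 118 118] [124 124 124 129 122  46  93 108 116 126]
```

The lane width is about 190 mm, so roughly 3.25 turns to snug. I'll grip the sleeve above hub height and wind the first part while monitoring.

```bash
cat >> h.py <<'E'
ZW=ZSEAT+.045-DZ
def tq(f0):
    p=np.array(manip.current_tool_pos()); f=fz(2)-f0; r=p[:2]-SC
    return r[0]*f[1]-r[1]*f[0], f, p
E
python3 - <<'E'
from h import *
np.set_printoptions(precision=3,suppress=True)
manip.servo_line([*gp(119),ZW],vel=.15)
f0=fz(4)
effector.close(20)
print(manip.current_clock(),manip.current_finger_gap(),"f0",f0, fz()-f0)
a=119
try:
  for i in range(9):
    a-=20
    manip.servo_line([*gp(a),ZW],vel=.12)
    T,f,p=tq(f0); print(a,round(T,3),f,np.round(np.degrees(np.arctan2(p[1]-SC[1],p[0]-SC[0])),1),round(manip.current_clock(),2))
except Exception as e: print(repr(e))
print(manip.current_finger_gap(),manip.current_q())
np.save("f0.npy",f0)
cv2.imwrite("pics/s11.png",cv2.resize(viewer.get_image("scene")[150:270,220:380,::-1],(800,600),interpolation=cv2.INTER_CUBIC))
E
```

```text
28.4083 0.02217434743474618 f0 [ 0.058 -0.584 -0.349] [0.318 0.337 0.68 ]
99 0.002 [-0.048  0.087  2.29 ] 98.6 28.75
79 -0.019 [0.518 1.136 4.268] 78.7 29.09
59 0.062 [-0.272  1.368  6.954] 58.7 29.43
39 0.06 [0.564 1.615 9.033] 38.7 29.77
19 0.067 [ 2.458  1.881 10.089] 18.6 30.12
-1 0.098 [4.576 1.327 8.843] -1.4 30.46
-21 0.009 [ 6.42  -2.353 10.806] -21.2 30.8
-41 -0.009 [ 5.062 -4.593  9.708] -41.2 31.14
-61 0.0 [ 3.488 -6.251 10.788] -60.8 31.48
0.022556735395894093 [ 0.927  0.77  -1.08   1.668  0.74   1.158  0.153]
```

View pics/s11.png

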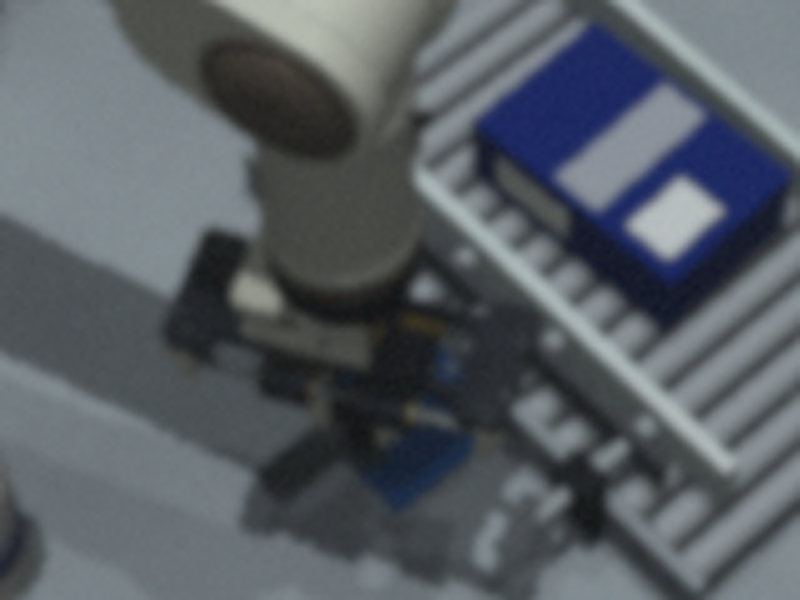

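The grip holds (gap 22.5 mm) and the guide is moving in. Its rail has shifted to about zoom (735,465). I'll keep winding.

```bash
python3 - <<'E'
from h import *
np.set_printoptions(precision=2,suppress=True)
f0=np.load("f0.npy"); a=-61
C=SC+[.0004,-.0003]
try:
  while a>119-980:
    a-=20
    manip.servo_line([*(C+.0655*np.array([np.cos(np.radians(a)),np.sin(np.radians(a))])),ZW],vel=.13)
    T,f,p=tq(f0); print(a,round(T,3),f,manip.current_finger_gap().__round__(4),end=" | ")
    if np.linalg.norm(f)>45: print("BIG");break
except Exception as e: print(repr(e))
print(a,manip.current_clock(),manip.current_q())
cv2.imwrite("pics/s12.png",cv2.resize(viewer.get_image("scene")[150:270,220:380,::-1],(800,600),interpolation=cv2.INTER_CUBIC))
cv2.imwrite("pics/top2.png",viewer.get_image("top")[:,:,::-1])
E
```

```text
-81 -0.08 [ 0.04 -6.85 10.9 ] 0.0224 | -101 -0.084 [-2.54 -7.7  12.98] 0.0225 | -121 -0.107 [-4.84 -5.36 14.67] 0.0229 | -141 -0.139 [-6.51 -2.76 16.44] 0.0225 | -161 -0.166 [-6.91  0.29 13.7 ] 0.0228 | -181 -0.075 [-0.78  1.19  8.46] 0.0227 | -201 -0.126 [2.55 1.14 2.64] 0.0225 | -221 -0.059 [ 3.08 -1.38  1.  ] 0.0224 | -241 -0.009 [ 2.51 -4.12 -0.39] 0.0223 | -261 -0.009 [ 0.78 -3.92 -1.22] 0.0223 | -281 0.033 [-1.36 -4.35  0.85] 0.0226 | -301 0.015 [-2.52 -3.77  3.83] 0.0228 | -321 0.022 [-2.61 -1.71  6.19] 0.0228 | -341 0.084 [-1.03  0.97  5.79] 0.0227 | -361 0.015 [2.35 0.18 5.99] 0.0224 | -381 0.065 [ 4.51 -0.69  6.59] 0.0223 | -401 0.063 [ 5.7  -3.69  6.84] 0.0225 | -421 -0.021 [ 3.24 -6.32  8.43] 0.0224 | -441 -0.066 [ 0.33 -7.28 10.26] 0.0222 | -461 -0.052 [-2.13 -7.77 12.49] 0.0225 | -481 -0.1 [-4.87 -5.49 12.51] 0.0225 | -501 -0.133 [-6.74 -2.92 13.43] 0.0225 | -521 -0.161 [-4.78  1.04 10.31] 0.0224 | -541 0.005 [ 2.24 -0.14  3.31] 0.0221 | -561 -0.031 [ 3.7  -0.88 -0.43] 0.0227 | -581 -0.023 [ 4.55 -3.4  -1.77] 0.0224 | -601 -0.021 [ 2.95 -4.5  -1.38] 0.0226 | -621 -0.009 [ 0.72 -3.57  0.07] 0.0225 | -641 0.011 [-0.97 -4.07  1.05] 0.0224 | -661 -0.003 [-2.22 -3.79  4.08] 0.0224 | -681 -0.007 [-2.82 -2.45  5.77] 0.023 | -701 0.027 [-1.4  -0.05  5.26] 0.0229 | -721 0.009 [1.95 0.09 5.1 ] 0.0225 | -741 0.029 [ 4.87 -1.45  5.75] 0.0222 | -761 0.003 [ 4.23 -3.66  7.15] 0.0224 | -781 -0.031 [ 2.59 -5.59  8.53] 0.0224 | -801 -0.03 [ 0.86 -7.81  8.04] 0.0222 | -821 -0.032 [-1.5  -5.71 10.71] 0.0221 | -841 -0.09 [-4.22 -4.6  10.38] 0.0228 | -861 -0.143 [-5.81 -1.99 10.81] 0.0226 | -861 44.5333 [ 1.05  0.65 -1.14  1.88  0.69  1.07  0.13]
```

View pics/s12.png

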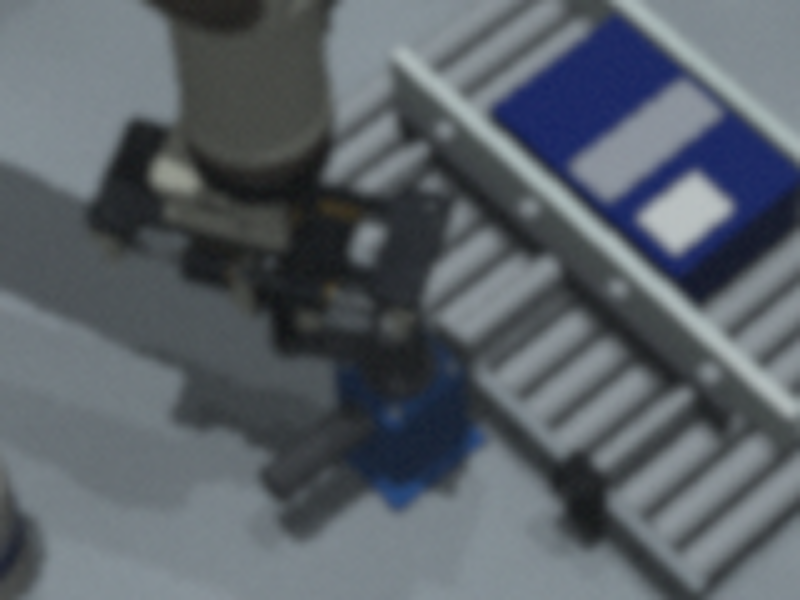

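View pics/top2.png

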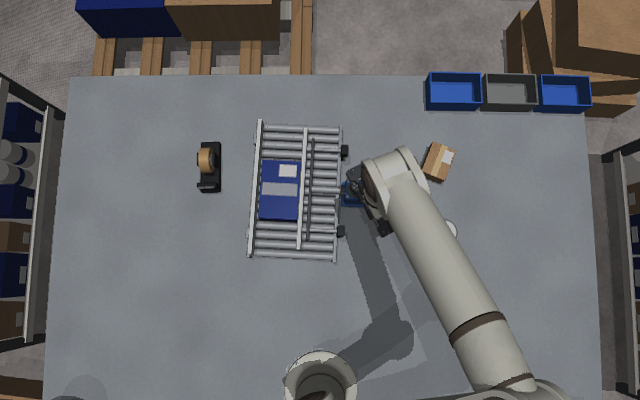

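The guide has reached the carton and is pushing it towards the fence, with only a thin gap left at top px (258-262). I'll measure the width now.

```bash
cat >> h.py <<'E'
def edge(row,x0,x1,rising,thr=140):
    v=row[x0:x1].astype(float)
    for i in range(len(v)-1):
        if rising and v[i]<thr<=v[i+1] : return x0+i+(thr-v[i])/(v[i+1]-v[i])
        if not rising and v[i]>=thr>v[i+1]: return x0+i+(v[i]-thr)/(v[i]-v[i+1])
E
python3 - <<'E'
from h import *
np.set_printoptions(precision=4,suppress=True)
t=cv2.imread("pics/top2.png")
for r in (145,150,232,236,243): print(r,t[r,295:310].max(1))
cv2.imwrite("pics/z5.png",cv2.resize(t[120:260,240:350],(628,800//1*1-0),interpolation=cv2.INTER_CUBIC)[:600] if 0 else cv2.resize(t[130:250,245:345],(500,600),interpolation=cv2.INTER_CUBIC))
E
```

```text
145 [170 171 171 171 172 173 159 116 184 182 177 136  77 139 154]
150 [ 45  44  42  38  38  35  44 113 186 184 168  79  98 101 105]
232 [ 98 101 141 185 184 167  67  63  54  46  43  55  82  75  32]
236 [165 169 181 181 183 165  67 122 143 162 160  61  78  76  91]
243 [129 129 184 182 178 142  76 110 119 130 129 128 128 126 126]
```

View pics/z5.png

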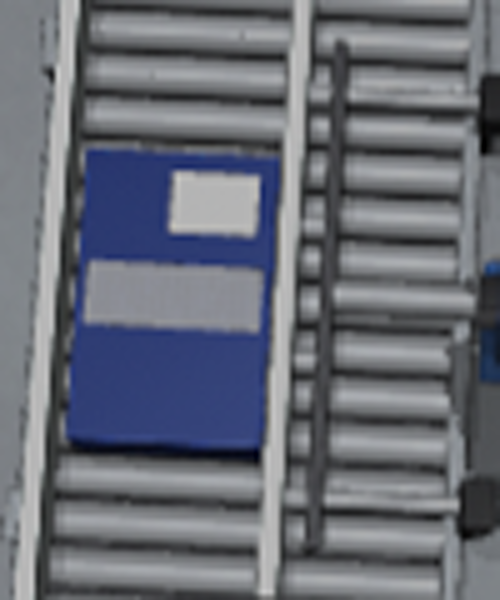

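```bash
python3 - <<'E'
from h import *
np.set_printoptions(precision=4,suppress=True)
d=np.radians(-2.356); n=np.array([-np.sin(d),np.cos(d)])
for z in(.10,.106):
    A=plane("top",[[258.4,150],[251.5,243]],z)[:,:2]
    B0=plane("top",[[324.2,150],[319.1,243]],z)[:,:2];B=plane("top",[[302.1,150],[296.2,243]],z)[:,:2]
    print(z,(A[0]-B)@n,(A[1]-B)@n,(B-B0)@n,980/360*.024)
print(manip.current_finger_gap())
E
```

```text
0.1 [0.127  0.1259] [0.127  0.1259] [0.064  0.0643] 0.06533333333333334
0.106 [0.1264 0.1253] [0.1264 0.1253] [0.0637 0.064 ] 0.06533333333333334
0.02225073994400073
```

```bash
cat >> h.py <<'E'
def meas(name):
    im=viewer.get_image("top")[:,:,::-1]; cv2.imwrite(f"pics/{name}.png",im); g=im.max(2)
    d=np.radians(-2.356); n=np.array([-np.sin(d),np.cos(d)]); W=[]
    for r,a in((147,258.6),(148,258.55),(150,258.4),(242,251.6),(243,251.5),(244,251.45)):
        v=g[r].astype(float)
        # guide: bright 3px band search 280..306 : last rise to >175 followed by fall
        for i in range(303,278,-1):
            if v[i]>165 and v[i+1]>175 and v[i+2]>165 and v[i+4]<145:
                A=plane("top",[[a,r]],.103)[0,:2];B=plane("top",[[i-.6,r]],.103)[0,:2]; W.append(round(float((A-B)@n)*1000,1)); break
    return W
def wind(a,step,end,f0,vel=.12):
    C=SC+[.0004,-.0003]
    while a>end+.1:
        a-=step
        manip.servo_line([*(C+.0655*np.array([np.cos(np.radians(a)),np.sin(np.radians(a))])),ZW],vel=vel)
        T,f,p=tq(f0); print(a,round(T,3),f,end=" | ")
    print(); return a
E
python3 - <<'E'
from h import *
np.set_printoptions(precision=2,suppress=True)
f0=np.load("f0.npy")
print(meas("top3"))
a=wind(-861,20,-1041,f0)
print(meas("top4"),manip.current_clock())
t=cv2.imread("pics/top4.png")
for r in (148,150,236,243): print(r,t[r,285:305].max(1))
cv2.imwrite("pics/z6.png",cv2.resize(t[130:250,245:345],(500,600),interpolation=cv2.INTER_CUBIC))
E
```

```text
[127.1, 127.5, 128.7, 126.2, 126.3]
-881 -0.123 [-1.88  1.36  7.49] | -901 -0.018 [3.77 0.23 2.81] | -921 0.005 [ 5.63 -2.17 -1.07] | -941 0.008 [ 5.21 -4.54 -1.71] | -961 -0.047 [ 2.95 -3.63 -1.21] | -981 -0.062 [ 1.72 -4.38  0.43] | -1001 -0.003 [-0.82 -4.51  1.88] | -1021 0.019 [-3.5  -5.28  2.83] | -1041 0.049 [-3.67 -2.01  5.63] | 
[115.5, 116.0, 114.7, 115.0, 115.1] 47.8083
148 [ 86  87  89  93  95  97 100 102 104 106 107 108 102 113 188 184 173 122
 149 158]
150 [ 95  92  90  85  67  67  67  64  66  71  45  43  49 112 188 185 172  82
  81  95]
236 [152 153 155 156 158 159 160 166 184 183 185 167  67 123 143 163 163  67
  79  78]
243 [147 144 143 141 140 139 132 128 185 184 175 118  80 114 122 135 133 132
 131 130]
```

View pics/z6.png

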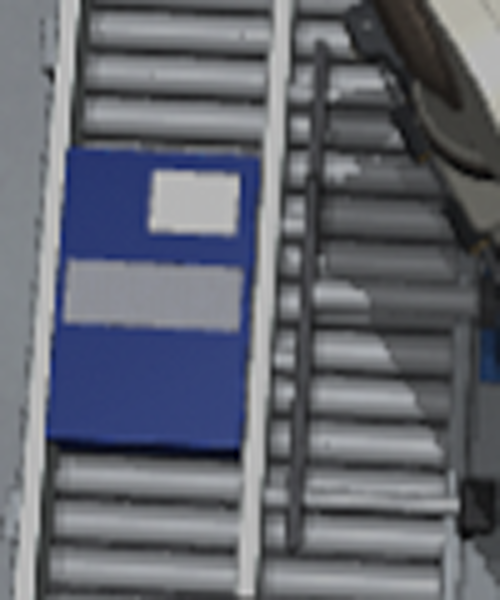

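The width is about 115 mm and the carton looks nearly against the fence. I'll finish with small steps, watching both torque and width.

```bash
python3 - <<'E'
from h import *
np.set_printoptions(precision=2,suppress=True)
f0=np.load("f0.npy"); a=-1041
for k in range(4):
    a=wind(a,10,a-10,f0,.06); print(meas(f"m{k}"))
print(manip.current_clock())
E
```

```text
-1051 0.128 [-4.96 -0.57  4.44] | 
[116.0, 114.7, 115.0, 115.1]
-1061 0.086 [-2.15  0.63  4.73] | 
[116.0, 114.7, 115.0, 115.1]
-1071 0.193 [0.36 2.97 3.3 ] | 
[112.7, 116.0, 114.7, 115.0, 115.1]
-1081 0.085 [4.46 1.15 3.95] | 
[112.7, 116.0, 114.7, 115.0, 115.1]
49.375
```

```bash
cat >> h.py <<'E'
def meas2(im):
    "sub-pixel guide centre px, averaged over unobstructed rows (relative shift)"
    g=im.max(2).astype(float); out=[]
    for r0,r1 in((127,160),(224,250)):
        xs=[]
        for r in range(r0,r1):
            xc=299.5-(r-150)*.0625   # approx band
            lo=int(xc-6);v=g[r,lo:lo+13]; w=np.clip(v-172,0,12)
            if w.sum()>20: xs.append((w*np.arange(lo,lo+13)).sum()/w.sum()+(r-150)*.0625)
        out.append((round(float(np.median(xs)),2),len(xs)))
    return out
E
python3 - <<'E'
from h import *
for n in("top4","m0","m1","m2","m3"):
    im=cv2.imread(f"pics/{n}.png"); print(n,meas2(im),im[150,295:303].max(1),im[243,289:298].max(1),im[148,295:303].max(1), "carton/fence",im[200,252:266,0],im[215,252:262,0])
im=cv2.imread("pics/m3.png");cv2.imwrite("pics/z7.png",cv2.resize(im[130:250,245:345],(500,600),interpolation=cv2.INTER_CUBIC))
E
```

```text
top4 [(299.56, 32), (299.5, 25)] [ 45  43  49 112 188 185 172  82] [140 139 132 128 185 184 175 118  80] [107 108 102 113 188 184 173 122] carton/fence [186 184 179  90 116 116 116 115 115 116 117 116 116 117] [184 180 118 117 118 119 119 119 120 119]
m0 [(299.38, 32), (299.32, 25)] [ 45  43  67 139 187 186 171  68] [140 140 135 141 186 185 171  81  88] [107 107 106 127 187 185 170  97] carton/fence [187 184 180 117 115 115 116 117 117 117 117 117 117 116] [184 182 119 117 119 120 120 121 120 120]
m1 [(299.19, 32), (299.06, 25)] [ 45  41  96 184 185 186 171  59] [141 140 147 176 184 186 170  65  98] [107 106 115 154 186 185 170  93] carton/fence [188 183 155 122 116 117 116 117 116 117 117 118 117 117] [183 141 128 118 120 120 120 120 120 120]
m2 [(299.11, 32), (299.0, 25)] [ 46  40  98 188 184 185 166  66] [141 139 149 186 184 186 170  59 101] [107 106 122 171 185 186 171 102] carton/fence [188 182 137 122 116 116 117 117 116 117 118 117 117 117] [182 118 117 119 119 120 120 120 120 119]
m3 [(299.11, 32), (299.01, 25)] [ 46  41  98 188 185 184 167  66] [141 139 150 186 184 186 170  60 101] [107 106 121 172 185 186 171 102] carton/fence [188 182 138 122 116 117 117 117 116 118 117 118 117 117] [182 118 117 119 120 120 120 120 121 121]
```

View pics/z7.png

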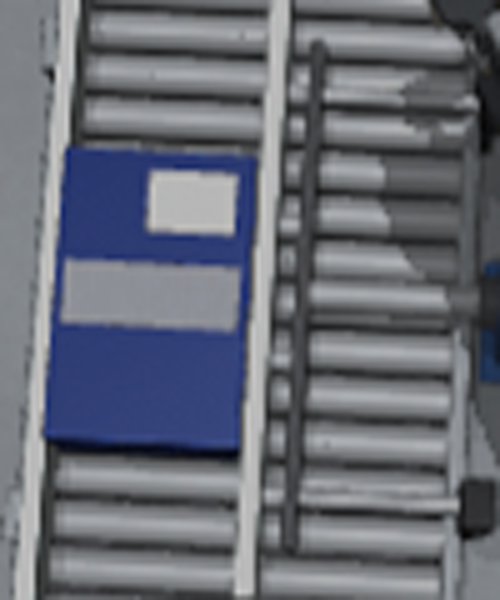

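The guide moved steadily until about -1065° and then stopped, with its shift at 0.00 px over the last 10°. Torque rose as well. So the carton is snug and about 1 mm of spring is taken up. I'll let go, retreat and check.

```bash
python3 - <<'E'
from h import *
np.set_printoptions(precision=3,suppress=True)
effector.open_jaws()
p=np.array(manip.current_tool_pos())
manip.servo_line([p[0],p[1],ZW+.10],vel=.2)
manip.servo_line([.45,-.25,ZW+.15],vel=.25)
print(manip.current_clock(),manip.current_force(),manip.current_finger_gap())
im=viewer.get_image("top")[:,:,::-1];cv2.imwrite("pics/top9.png",im);print(meas2(im))
s=viewer.get_image("scene")[:,:,::-1];cv2.imwrite("pics/scene9.png",s)
cv2.imwrite("pics/z8.png",np.hstack([cv2.resize(im[130:250,250:370],(400,400),interpolation=cv2.INTER_CUBIC),cv2.resize(s[140:260,270:390],(400,400),interpolation=cv2.INTER_CUBIC)]))
E
```

```text
52.3583 [-0.763  0.41   0.712] 0.09206911582644117
[(299.06, 32), (299.0, 25)]
```

View pics/z8.png

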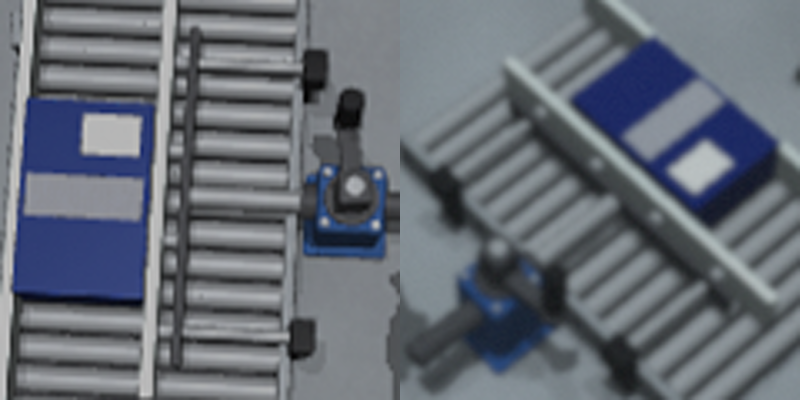

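View pics/top9.png

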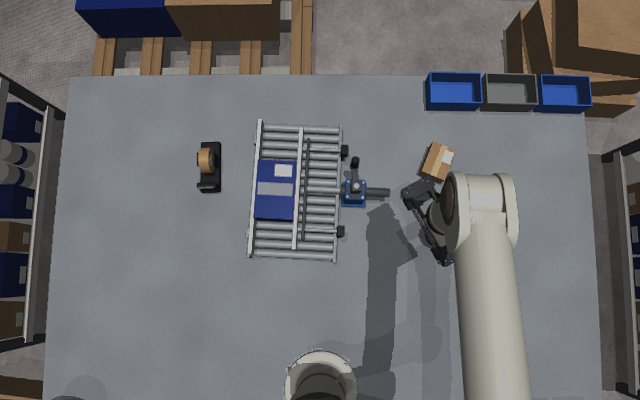

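```bash
python3 - <<'E'
from h import *
np.set_printoptions(precision=4,suppress=True)
t=cv2.imread("pics/top9.png"); s=cv2.imread("pics/scene9.png")
b=blob(t,(350,180,364,193),150)[0];c=blob(s,(292,206,306,222),120)
print(b[0],b[1]);[print(x[0],x[1]) for x in c[:3]]
print(tri(b[1],c[0][1]))
C=SC+[.0004,-.0003]
print(plane("top",[b[1]],ZSEAT+.042), proj("scene",[[*plane("top",[b[1]],z)[0,:2],z] for z in(ZSEAT+.042,ZSEAT+.066)]))
E
```

```text
17.1328125 [355.9833 185.3049]
29.6484375 [301.9544 207.9752]
15.578125 [299.0356 213.7544]
3.703125 [291.9996 214.1257]
(array([ 0.5728, -0.0874,  0.1723]), np.float64(0.009899283204311809))
[[ 0.5751 -0.0931  0.1458]] [[299.6348 214.6705]
 [298.6301 209.0921]]
```

The hub dot sits at scene px (299.0,213.8). Fully home predicts (299.6,214.7), and 24 mm high predicts row 209. The same -0.9 px bias showed when the crank lay on the bench, so it is home.

```bash
python3 -c "
from h import *
manip.hand_in(); print(manip.current_clock())"
```

```text
the job is handed in; nothing more can be done
the job is handed in; nothing more can be done
```

The crank is fully home on the blue housing's shaft, the carton is snug against the fence, and the job was handed in at about 52 s of the 72 s allowed. `hand_in()` gave no verdict.

**What I did**
- **Crank pick-up:** the first grasp closed on nothing. The reported TCP height was about 35.5 mm too low, which I measured by touching the bench and then corrected. The second grasp held.
- **Fitting:** I set the crank at the shaft angle I read from the top image (about 29°). It went in on the first push and stopped hard under 33 N.
- **Winding:** I turned the crank by its grip, 1200° clockwise in all, then let go and drew the arm back.

**Last checks**
- **Lane width:** it was about 190 mm at the start. The guide then stopped moving over the last 10° of winding while the crank torque rose, so I take it as snug at 112 mm. My image measurement is only good to about 2 mm, so that figure is not independently confirmed.
- **Squeeze on the carton:** I estimate about 25 N, from roughly 1 mm of winding past snug. I did not measure it directly.
- **Carton and surroundings:** in the last pictures the carton looks square against the fence and the guide stayed put after release. The tape stand and brown box look unmoved, but the gripper hid the filter. It was last seen in place, partly behind the arm, during winding.
- **Crank height:** the hub dot in the scene view is 0.9 px off the fully-home prediction. The same offset was there when the crank lay on the bench, so I count it as home. An automatic two-camera fix of that dot disagreed, because it picked the wrong spot in the scene image, and I did not use it.
- **Torque readings:** these were noisy, about 0.1 N m, so they only support the camera result.

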